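Proof the tree block in the bench press and hold the impression

TASK

Take a proof of the tree: lay the green-faced block with the tree, face up, into the pocket of the press's pulled-out bed and let go of it, then push the bed fully home under the platen. Then press the ram's black cap down 30 mm from its rest height, so that the red band on the stem sinks to the collar, and finish while still holding it there: do not let it spring back. Leave the orange-faced and the blue-faced block where they lie.

Things in the scene. Friction and masses are not known exactly. Their poses are not given: they have to be found in the camera images.
- press: Blue press, bolted down. Origin on the table under the ram axis; x points from its front to its rear (the way the bed is pushed home), y left, z up. Base 260 x 190 x 20 mm, from x = -195 to 65 mm. Posts at y = +-79 mm (34 mm deep, 24 wide) carry a crossbeam, 40 deep (x) by 182 wide, 120 to 150 mm above the table, with a steel collar 36 mm across on it, top at 155 mm.
- press_bed (a joint): Aluminium bed sliding along the press's x: 0 = fully home under the platen (hard stop), grows to 0.115 m as it is pulled out to the front. Starts 85 to 110 mm out, has no spring, stays where left, slides with about 1.5 N.
- bed_pocket (a point): Centre of the floor of the bed's pocket, 30 mm above the table; travels with the bed and lies on the ram axis when the bed is home. The pocket is 70 mm along the press's x by 58 mm along its y, open above, with a rim 7 mm high and 7 mm thick all round.
- bed_knob (a point): Centre of the top of the upright black knob at the bed's front end, 65 mm above the table, 78 mm in front of the pocket's centre. A cylinder 20 mm across, from 38 to 65 mm above the table, on a thinner neck; the bed plate below it is 30 mm above the table. Push it, or pinch it from above.
- ram_travel (a joint): Downward travel of the spring-loaded ram: 0 at rest, 0.030 m wanted, hard stop at 0.040. Springs back when let go. The cap needs about 3 N at the start, 5 to 6 N just before the platen meets the seated block at 20 mm, 9 N just after, 15 N at 30 mm, and 0.6 N more per mm around there.
- ram_top (a point): Centre of the flat top of the ram's round black cap, 225 mm above the table at rest; goes down with the ram. The cap is 52 mm across, 20 mm thick. A red band 8 mm high on the steel stem below it lies 26 to 34 mm above the collar's top at rest, so its middle is level with the collar's top at 30 mm travel.
- ram: The sprung ram: steel stem 20 mm across through the crossbeam, with the black cap on top. Origin on the ram axis, 155 mm above the table at rest (70 mm below the cap's top).
- platen: Pressing plate on a spring under the ram, 74 mm (press x) by 62 mm (press y) by 14 mm, rubber-faced; origin at the centre of its underside, 74 mm above the table at rest. It is carried by the ram and can spring up into it by up to 22 mm.
- block_tree: The block to proof: wooden block with a green face and a black tree on top, 64 mm (its x) by 52 mm (its y) by 24 mm high, 60 to 130 g, lying face up. Origin at the centre of its underside. In the pocket its 64 mm side lies along the press's x; either way round will do.
- block_sun: A like block with an orange face and a black sun, 64 x 52 x 24 mm; origin at the centre of its underside. Not to be disturbed.
- block_lines: A like block with a blue face and black lines, 64 x 52 x 24 mm; origin at the centre of its underside. Not to be disturbed.
Mind the look-alikes: they are no part of the job. Leave any purple or white look-alike of the block_tree alone.

How it is judged:
By the outcome, as a careful person would: the job done as asked, in the order asked, and still so for the second after the job is handed in, while the arm keeps its last pose, push and grip.
It also fails if it takes over 67 s, if anything falls off the work surface, if the arm or the gripper's body presses on something with over 40 N, if the wrist force passes 120 N, or if a joint passes its speed limit or range.

ROBOT

A 6-joint arm with a two-finger parallel gripper is mounted at the origin on the work surface. World frame = base frame: x ahead of the robot, y to its left, z up, the work surface at z = 0. Lengths are in mm, angles in rad, forces in N, time in s.
With the tool pointing down it reaches from about 275 to 1000 mm from the base axis. Payload 8.4 kg.
Tool frame: the origin (TCP) lies between the finger pads; the fingertips stand 17 mm ahead of it and the grasp point (between the pads) lies 2 mm behind it; z points along the fingers, y is the line along which they close (so a half turn about z gives the same grasp; the last joint's range is limited). The gripper opens to 85 mm and grips with 20 to 120 N. Pads are 22 mm wide; open, the fingers measure 114 mm over their backs; the gripper's body (76 mm by 85 mm) begins 54 mm behind the grasp point. The pads swing forward as they close: fully open they stand 13 mm farther back than shut.
Start: joints at [-1.352, 0.353, 1.633, -0, 1.155, -0.002], TCP at [136.88, -609.829, 248.281] pointing down, gripper open.
Joint ranges: [-2.63, 2.63], [-0.92, 2.1], [0.06, 2.66], [-1.3, 4.44], [0, 2.69], [-3.02, 3.02]. Speed limits (rad/s): [2.22, 2.22, 2.79, 3.14, 3.14, 3.14].

INTERFACE

Orientations are given as [roll, pitch, yaw] about the fixed x, y, z axes, in that order (R = Rz(yaw) Ry(pitch) Rx(roll)).
In Python, from rig import sense, grab_frame, sign_off gives the robot as it stands. The module is installed in compiled form; this text tells all that it offers.
- The arm moves only by the tool send_rows, never from a script. Its argument "moves" is a list that holds one entry, the list of rows, each a list of 7 numbers: the shift along the world's x, y, z in m, then the turn, a rotation vector about the world's x, y, z in rad, then the opening, from -1 (shut) to 1 (fully open). In form: [[[dx, dy, dz, rx, ry, rz, jaw], ...]]. A call has 1 to 10 rows; each row shifts and turns the commanded pose from where the row before left it; what a row does not reach is not made up. A row lasts 1/10 s, in which the tool goes at most 50 mm and 8.59 degrees, less where a joint would pass 70% of its speed; a pose out of reach is approached as far as the arm can. A call with a gripper value outside its range is refused whole. The fingers move at their own pace and stop on an object; "grip_force" is the grip in N (left out, the last holds). Time passes only in rows, so rows that do not move let the fingers close. It gives the time, the measured TCP pose, the force, the opening and the grip force at its end, in the units of the state.
- sense(): the state, without advancing time (a new reading comes with each control period).
- grab_frame(name): name is "side" or "top"; returns a dict with "img" (400x640x3 uint8, red, green, blue), "mtx" (3x3 intrinsics, pixels), "dist" ([k1, k2, p1, p2, k3] as OpenCV has them; the pictures are not rectified), "rvec" (rotation vector, rad) and "tvec" (3), from world to camera coordinates, as OpenCV has them. Camera axes: x right, y down, z forward; pixel columns grow to the right and rows downward; lengths in mm; the calibration is good to about 2 mm. A picture is of the moment at which its call begins. There is no depth.
- sign_off(): hands the job in; it is judged then, once.
The state is a dict: "clock": time; "qpos": joint angles; "qvel": joint speeds; "joint_efforts": joint torques, N m; "eef_pos": TCP position; "tcp_rot": TCP orientation; "contact_force": force on the tool from outside, world axes, zero at the start; "wrist_torque": the same for the moment, N m; "opening": opening from 0.0 (shut) to 1.0 (fully open); "grasp_force": force on a finger pad.
Only numpy, scipy, OpenCV 4.12 (cv2) and the standard library are available. Lean on these libraries where they do the work, as an engineer would, in place of code of your own. Each camera call takes 0.05 s, during which the arm holds its last target. There are 200 camera calls.

## Working session

There is one attempt and no reset: what is moved stays moved. The work goes in short steps, Python scripts to look and compute and a tool call to move; the robot and the scene stay as the last step left them, time stands still between calls to the robot, and variables do not carry over. Pictures are saved under pics/ and viewed, at most 10 in all, crops included, and the job is handed in when it is done.

Besides the shell and the picture viewer there is one more tool, called by a JSON object that holds its "method" and its "body", one argument or row to a line. send_rows: Moves the arm, as the interface text tells. Its arguments: {"type":"object","properties":{"moves":{"type":"array"},"grip_force":{"type":"number"}},"required":["moves"]}

```bash
mkdir -p pics
python3 - <<'E'
from rig import *
import cv2,json
for n in("side","top"):
    f=grab_frame(n);cv2.imwrite(f"pics/{n}0.png",f["img"][:,:,::-1]);print(n,f["mtx"],f["dist"],f["rvec"],f["tvec"])
s=sense();print(s)
E
```

```text
side [[474.75362693   0.         320.34402015]
 [  0.         474.75362693 199.11011289]
 [  0.           0.           1.        ]] [-0.06888576  0.          0.          0.          0.        ] [ 0.17679634 -2.78050189  1.28461097] [ 495.82614375  250.90754061 1107.4829525 ]
top [[470.51127921   0.         328.0288216 ]
 [  0.         470.51127921 201.14779135]
 [  0.           0.           1.        ]] [-0.09526424  0.          0.          0.          0.        ] [ 2.14519073 -2.11808921  0.15181211] [-158.08706286  526.94802692 1073.61544327]
{'clock': 0.1, 'qpos': array([-1.35243998e+00,  3.53588663e-01,  1.63406818e+00,  4.60974373e-06,
        1.15520072e+00, -2.39592649e-03]), 'qvel': array([ 0.00209998, -0.00253041, -0.00177131, -0.00062646, -0.00187434,
       -0.00051104]), 'joint_efforts': array([-1.10884273e-03, -6.06355548e+01, -3.42820072e+01, -5.28284829e-05,
        3.99982411e-03, -2.31437082e-05]), 'eef_pos': array([ 136.76692898, -609.43022122,  247.62703507]), 'tcp_rot': array([-3.14032776e+00, -7.24560582e-06,  2.20750407e-01]), 'contact_force': array([-0.31649739, -0.15827486, -0.48852362]), 'wrist_torque': array([-0.01086697,  0.00017933,  0.01950942]), 'grasp_force': 0.0, 'opening': 0.9988395645573298}
```

View pics/side0.png

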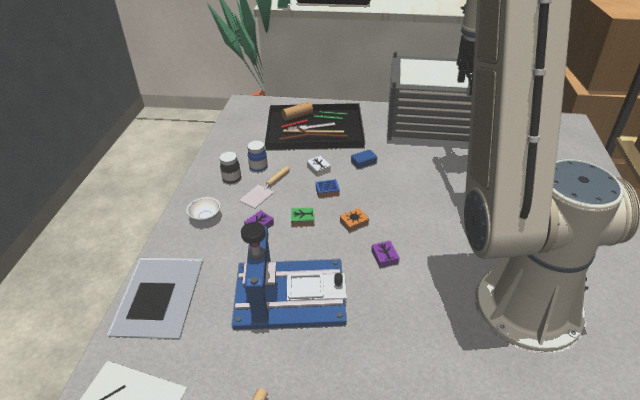

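View pics/top0.png

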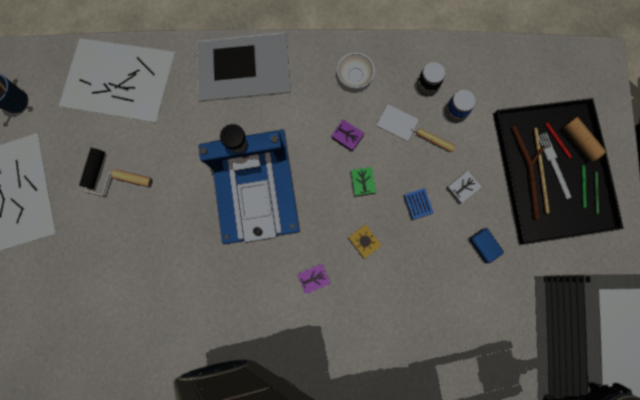

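The overview shows the green tree block at top (363,181) and side (303,216). The press knob is at top (258,231) and side (338,280), and the cap is at top (233,138) and side (253,233). Next I'll take enlarged crops for accurate corners.

```bash
cat > h.py <<'E'
import numpy as np,cv2
from rig import *
F={n:grab_frame(n) for n in("side","top")}
def rays(n,p):
    f=F[n];R=cv2.Rodrigues(np.array(f["rvec"],float))[0]
    u=cv2.undistortPoints(np.array(p,float).reshape(-1,1,2),f["mtx"],f["dist"]).reshape(-1,2)
    return -R.T@np.ravel(f["tvec"]),np.c_[u,np.ones(len(u))]@R
def atz(n,p,z):
    c,d=rays(n,p);return c+d*((z-c[2])/d[:,2])[:,None]
def tri(ps,pt):
    out=[]
    for a,b in zip(np.reshape(ps,(-1,2)),np.reshape(pt,(-1,2))):
        (c1,d1),(c2,d2)=rays("side",[a]),rays("top",[b])
        t=np.linalg.lstsq(np.c_[d1[0],-d2[0]],c2-c1,rcond=None)[0]
        p,q=c1+t[0]*d1[0],c2+t[1]*d2[0];out.append(np.r_[(p+q)/2,np.linalg.norm(p-q)])
    return np.array(out)
def proj(n,P):
    f=F[n];return cv2.projectPoints(np.array(P,float).reshape(-1,1,3),np.array(f["rvec"],float),np.array(f["tvec"],float),f["mtx"],f["dist"])[0].reshape(-1,2)
def green(n):
    h=cv2.cvtColor(F[n]["img"],cv2.COLOR_RGB2HSV);x,y=(303,216) if n=="side" else (363,181)
    m=cv2.inRange(h,(45,100,40),(75,255,255));k=np.zeros_like(m);k[y-30:y+30,x-30:x+30]=1;return m*k
E
python3 - <<'E'
from h import *
C={}
for n in F:
    m=green(n);p=np.argwhere(m)[:,::-1];r=cv2.minAreaRect(cv2.convexHull(p.astype(np.float32)));C[n]=r[0]
    b=cv2.boxPoints(r);print(n,r);print(atz(n,b,24).round(1));print(atz(n,[r[0]],24).round(1))
print(tri(C["side"],C["top"]))
a=F["top"]["img"][115:250,190:320];b=F["side"]["img"][210:335,220:355]
a=cv2.resize(a,(520,540),interpolation=3)
cv2.imwrite("pics/ct.png",a[:,:,::-1]);cv2.imwrite("pics/cs.png",cv2.resize(b,None,fx=4.4,fy=4.4,interpolation=3)[:,:,::-1])
E
```

```text
side ((302.0, 214.0), (12.0, 22.0), 90.0)
[[ 618.8 -251.5   24. ]
 [ 556.4 -258.7   24. ]
 [ 549.1 -209.1   24. ]
 [ 609.6 -202.    24. ]]
[[ 583.4 -230.    24. ]]
top ((362.74853515625, 181.11561584472656), (25.69766616821289, 21.059921264648438), 81.25383758544922)
[[ 608.8 -204.3   24. ]
 [ 617.3 -254.9   24. ]
 [ 554.7 -264.3   24. ]
 [ 546.3 -214.1   24. ]]
[[ 581.6 -234.4   24. ]]
[[ 583.44877616 -234.6549227    19.53851236    1.84076874]]
```

View pics/ct.png

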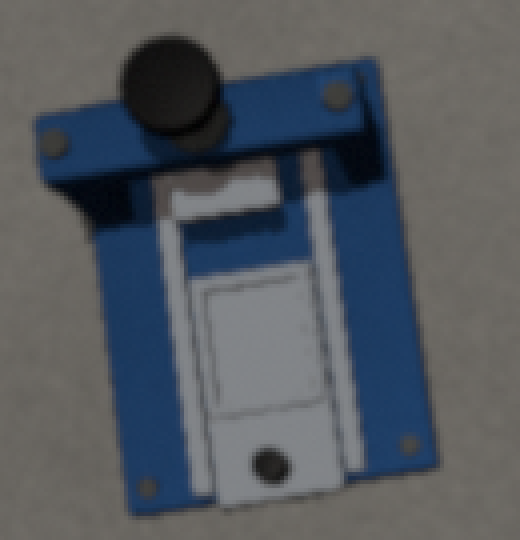

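View pics/cs.png

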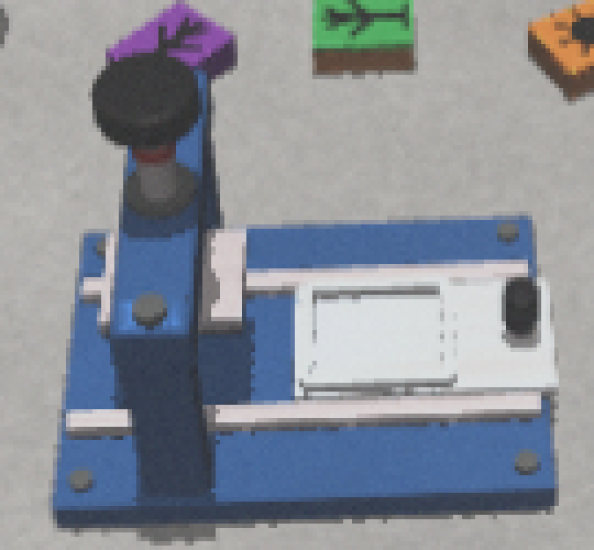

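```bash
cat > fit.py <<'E'
from h import *
from scipy.optimize import least_squares
# name: press-frame xyz, bedflag, view, crop px
O=[((-195,95,20),0,"top",(133,503)),((-195,-95,20),0,"top",(438,456)),
((20,91,150),0,"top",(36,118)),((-20,91,150),0,"top",(46,181)),((-20,-91,150),0,"top",(363,124)),((20,-91,150),0,"top",(357,62)),
((0,0,225),0,"top",(170,82)),((-78,0,65),1,"top",(271,461)),((42,36,37),1,"top",(188,280)),((42,-36,37),1,"top",(310,263)),
((-195,95,20),0,"side",(556,490)),((65,95,20),0,"side",(56,512)),((-195,-95,20),0,"side",(533,217)),
((-20,91,150),0,"side",(206,328)),((20,91,150),0,"side",(112,334)),((0,0,225),0,"side",(146,85)),((-78,0,65),1,"side",(521,283)),((42,36,37),1,"side",(299,388)),((42,-36,37),1,"side",(299,284))]
def raw(n,p):
    s,o=(4,(190,115)) if n=="top" else (4.4,(220,210));return (np.array(p)+.5)/s-.5+o
def world(q,P):
    c,s=np.cos(q[2]),np.sin(q[2]);P=np.atleast_2d(P);return np.c_[q[0]+c*P[:,0]-s*P[:,1],q[1]+s*P[:,0]+c*P[:,1],P[:,2]]
def res(q):
    r=[]
    for P,b,n,p in O:
        P=np.array(P,float)-[b*q[3],0,0];r.append(proj(n,world(q,P))[0]-raw(n,p))
    return np.ravel(r)
if __name__=="__main__":
    s=least_squares(res,[600,0,0,95],loss="soft_l1",x_scale=[100,100,.1,100]);q=s.x;print(q);print(res(q).reshape(-1,2).round(1))
    print("pocket",world(q,[-q[3],0,30]),"knob",world(q,[-q[3]-78,0,65]),"cap",world(q,[0,0,225]))
    print(tri([raw("side",(521,283)),raw("side",(146,85))],[raw("top",(271,461)),raw("top",(170,82))]))
    # pocket rim corners by triangulation for height
    print(tri([raw("side",(299,388)),raw("side",(299,284))],[raw("top",(188,280)),raw("top",(310,263))]))
    np.save("q.npy",q)
E
python3 fit.py
```

```text
[6.34104279e+02 4.44024734e+01 1.82819742e-01 1.03535347e+02]
[[-1.   3.7]
 [ 0.7  2.2]
 [-1.6 -0.8]
 [-2.   0.8]
 [ 0.5  0.9]
 [-0.7 -0.9]
 [-0.9 -0.4]
 [-0.6  0.2]
 [ 0.2  0.1]
 [-0.9 -0.7]
 [ 1.2 -2.1]
 [-0.5 -1.5]
 [-0.2 -2. ]
 [-2.5  0.1]
 [-0.4 -0.4]
 [ 0.1 -0.8]
 [ 0.2  0. ]
 [ 0.  -1.6]
 [ 0.2 -1.6]]
pocket [[532.29435218  25.57943227  30.        ]] knob [[455.59422492  11.39879485  65.        ]] cap [[634.10427855  44.40247343 225.        ]]
[[4.56162176e+02 1.02830341e+01 6.37757412e+01 1.64297109e-01]
 [6.34667220e+02 4.33570560e+01 2.21560608e+02 5.68089386e-01]]
[[567.56121717  69.96459223  32.98914639   0.81481325]
 [580.50696534  -3.20679449  29.77852463   1.40041201]]
```

```bash
sed -i 's/(133,503)/(133,515)/;s/(438,456)/(438,466)/;s/,((42,36,37),1,"side",(299,388)),((42,-36,37),1,"side",(299,284))//' fit.py; python3 fit.py
python3 - <<'E'
from fit import *
q=np.load("q.npy");print(proj("top",world(q,[0,0,225])))
im=[]
for n,s,o,(w,h) in(("top",5,(215,160),(65,80)),("side",5,(280,265),(70,60))):
    a=cv2.resize(F[n]["img"][o[1]:o[1]+h,o[0]:o[0]+w],None,fx=s,fy=s,interpolation=3)[:,:,::-1].copy()
    for (l,ww,z,c) in((35,29,37,(0,0,255)),(42,36,37,(0,200,0)),(35,29,30,(255,0,0))):
        P=world(q,[(x-q[3],y,z) for x,y in((l,ww),(l,-ww),(-l,-ww),(-l,ww))])
        cv2.polylines(a,[np.int32(((proj(n,P)-o+.5)*s-.5).round())],True,c,1)
    im.append(cv2.copyMakeBorder(a,0,400-a.shape[0],0,0,0))
cv2.imwrite("pics/ov.png",np.hstack(im))
E
```

```text
[6.33744335e+02 4.38187069e+01 1.79974629e-01 1.03290229e+02]
[[-1.1  0.7]
 [ 0.7 -0. ]
 [-1.4 -0.7]
 [-1.8  0.9]
 [ 0.8  1.2]
 [-0.4 -0.7]
 [-0.6 -0.2]
 [-0.6  0.3]
 [ 0.3  0.1]
 [-0.7 -0.6]
 [ 1.3 -2.1]
 [-0.4 -1.8]
 [ 0.1 -2. ]
 [-2.4 -0.1]
 [-0.3 -0.7]
 [ 0.3 -1. ]
 [ 0.3  0. ]]
pocket [[532.12242619  25.32927952  30.        ]] knob [[455.38226389  11.36691973  65.        ]] cap [[633.74433528  43.81870688 225.        ]]
[[4.56162176e+02 1.02830341e+01 6.37757412e+01 1.64297109e-01]
 [6.34667220e+02 4.33570560e+01 2.21560608e+02 5.68089386e-01]]
[[567.56121717  69.96459223  32.98914639   0.81481325]
 [580.50696534  -3.20679449  29.77852463   1.40041201]]
[[231.50771191 134.92221324]]
```

View pics/ov.png

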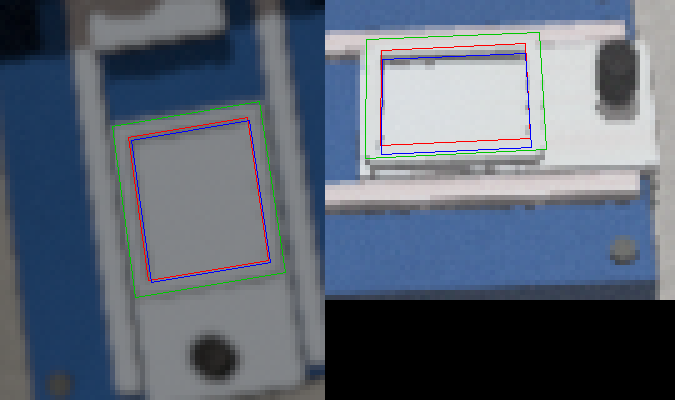

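The overlay matches the top view: pocket rim at about (130..270,120..280) in the overlay. The side view is offset by about 1.5 px. I trust the relative vector from block to pocket and will re-check it visually before placing.

{"method": "send_rows", "body": {
  "moves": [
    [[0.03,0.025,0,0,0,-0.0063,1],[0.03,0.025,0,0,0,-0.0063,1],[0.03,0.025,0,0,0,-0.0063,1],[0.03,0.025,0,0,0,-0.0063,1],[0.03,0.025,0,0,0,-0.0063,1],[0.03,0.025,0,0,0,-0.0063,1],[0.03,0.025,0,0,0,-0.0063,1],[0.03,0.025,0,0,0,-0.0063,1],[0.03,0.025,0,0,0,-0.0063,1],[0.03,0.025,0,0,0,-0.0063,1]]
  ]
}}

```text
clock: 1.5
eef_pos: [438.0, -358.7, 248.5]
tcp_rot: [3.141, -0.0, 0.158]
contact_force: [0.0, 0.2, 0.1]
opening: 1.0
grasp_force: 0.0
```

{"method": "send_rows", "body": {
  "moves": [
    [[0.029,0.025,-0.03,0,0,0,1],[0.029,0.025,-0.03,0,0,0,1],[0.029,0.025,-0.03,0,0,0,1],[0.029,0.025,-0.03,0,0,0,1],[0.029,0.026,-0.03,0,0,0,1],[0,0,0,0,0,0,1],[0,0,0,0,0,0,1],[0,0,0,0,0,0,1]]
  ],
  "grip_force": 30
}}

```text
clock: 2.3
eef_pos: [581.8, -234.5, 99.1]
tcp_rot: [3.141, -0.001, 0.158]
contact_force: [0.3, -1.3, -0.4]
opening: 0.997
grasp_force: 0.0
```

{"method": "send_rows", "body": {
  "moves": [
    [[0,0.001,-0.02,0,0,0,1],[0,0,-0.02,0,0,0,1],[0,0,-0.015,0,0,0,1],[0,0,-0.01,0,0,0,1],[0,0,-0.006,0,0,0,1],[0,0,-0.003,0,0,0,1],[0,0,0,0,0,0,1],[0,0,0,0,0,0,1]]
  ]
}}

```text
clock: 3.1
eef_pos: [582.3, -233.0, 24.8]
tcp_rot: [3.141, -0.001, 0.158]
contact_force: [0.8, -0.2, 0.5]
opening: 0.998
grasp_force: 0.0
```

{"method": "send_rows", "body": {
  "moves": [
    [[0,0,0,0,0,0,-1],[0,0,0,0,0,0,-1],[0,0,0,0,0,0,-1],[0,0,0,0,0,0,-1],[0,0,0,0,0,0,-1],[0,0,0,0,0,0,-1],[0,0,0,0,0,0,-1],[0,0,0,0,0,0,-1],[0,0,0,0,0,0,-1],[0,0,0,0,0,0,-1]]
  ]
}}

```text
clock: 4.1
eef_pos: [582.2, -232.9, 24.8]
tcp_rot: [3.141, -0.001, 0.158]
contact_force: [-0.9, 0.7, 6.4]
opening: 0.6
grasp_force: 31.9
```

{"method": "send_rows", "body": {
  "moves": [
    [[0,0,0.01,0,0,0,-1],[0,0,0.02,0,0,0,-1],[0,0,0.03,0,0,0,-1],[0,0,0.03,0,0,0,-1],[-0.003,0.02,0,0,0,0.011,-1],[-0.006,0.03,0,0,0,0.011,-1],[-0.006,0.03,0,0,0,0,-1],[-0.006,0.03,0,0,0,0,-1],[-0.006,0.03,0,0,0,0,-1],[-0.006,0.03,0,0,0,0,-1]]
  ]
}}

```text
clock: 5.1
eef_pos: [547.8, -61.2, 113.9]
tcp_rot: [-3.141, 0.001, 0.18]
contact_force: [-0.1, 0.1, -1.0]
opening: 0.604
grasp_force: 31.7
```

{"method": "send_rows", "body": {
  "moves": [
    [[-0.006,0.03,0,0,0,0,-1],[-0.006,0.03,0,0,0,0,-1],[-0.004,0.02,-0.01,0,0,0,-1],[0,0.01,-0.02,0,0,0,-1],[0,0,-0.015,0,0,0,-1],[0,0,0,0,0,0,-1],[0,0,0,0,0,0,-1],[0,0,0,0,0,0,-1]]
  ]
}}

```text
clock: 5.9
eef_pos: [533.2, 27.1, 69.9]
tcp_rot: [3.142, -0.001, 0.18]
contact_force: [0.3, 0.9, -0.6]
opening: 0.602
grasp_force: 31.6
```

Run:
```python
from h import *
s=sense();print(s["eef_pos"],s["tcp_rot"],s["contact_force"],s["opening"])
a=cv2.resize(F["top"]["img"][130:250,195:315],(480,480),interpolation=3);b=cv2.resize(F["side"]["img"][200:320,240:320+20],(400,480),interpolation=3)
cv2.imwrite("pics/hov.png",np.hstack([a,b])[:,:300+480,::-1])
```

```text
[533.39437101  26.98211123  70.06158121] [ 3.14142842e+00 -1.27214627e-03  1.79376356e-01] [ 0.38001419 -0.2778674  -0.62673542] 0.597674158957757
```

View pics/hov.png

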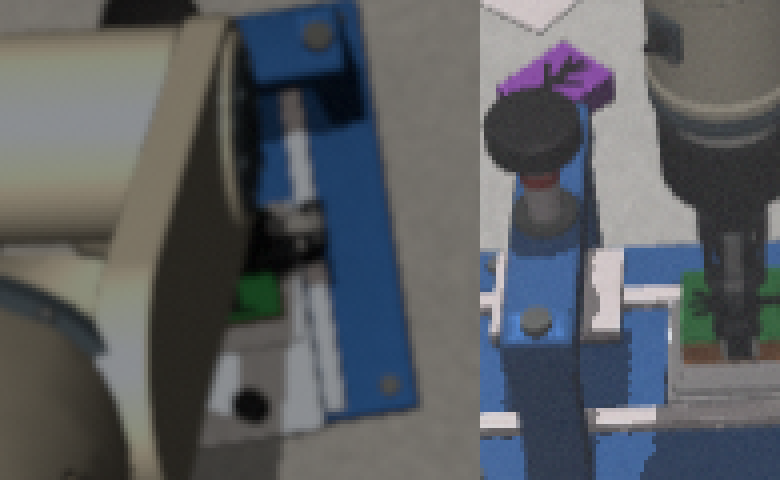

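Run:
```python
from fit import *
t=[533.3,27,.18]
pt=lambda n,P:(proj(n,world(t,P))-((195,130) if n=="top" else (240,200))+.5)*4-.5
print("top FR, FL top corner",pt("top",[(-32,-26,69),(-32,26,69)]))
print("side rear-left top,bottom; front-left top,bottom; rear-right top",pt("side",[(32,26,69),(32,26,45),(-32,26,69),(-32,26,45),(32,-26,69)])+[480,0])
a=F["top"]["img"];b=F["side"]["img"]
c=np.hstack([cv2.resize(a[185:225,240:285],(405,360),interpolation=3),cv2.resize(b[255:315,280:345],(390,360),interpolation=3)])
cv2.imwrite("pics/hov2.png",c[:,:,::-1])
print(proj("top",world(t,[(-32,-26,69)])),proj("side",world(t,[(32,26,69),(32,26,45),(-32,26,69),(-32,26,45),(32,-26,69),(-32,-26,69)])))
```

```text
top FR, FL top corner [[277.7769959  313.81497171]
 [189.31644882 328.68382516]]
side rear-left top,bottom; front-left top,bottom; rear-right top [[683.57367302 338.31975405]
 [686.06416305 364.91486982]
 [795.37284612 333.20725209]
 [796.24330795 359.85075857]
 [683.78847    269.85773613]]
[[264.06924898 208.07874293]] [[290.51841825 284.20493851]
 [291.14104076 290.85371746]
 [318.46821153 282.92681302]
 [318.68582699 289.58768964]
 [290.5721175  267.08943403]
 [317.55820641 265.87071719]]
```

View pics/hov2.png

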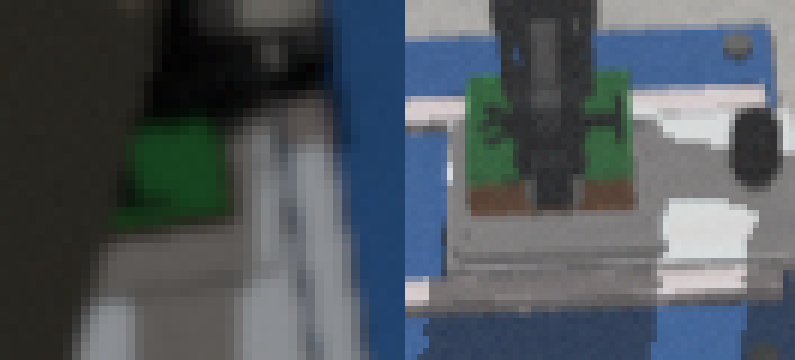

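Run:
```python
from fit import *
q=np.load("q.npy")
old={n:cv2.imread(f"pics/{n}0.png",0).astype(np.float32) for n in F}
def prof(im,n,t,z,axis,lo,hi,span,step=1):
    v=np.arange(lo,hi,step);u=np.linspace(*span,40);U,V=np.meshgrid(u,v)
    P=np.c_[(V if axis==0 else U).ravel(),(U if axis==0 else V).ravel(),np.full(U.size,z)]
    m=proj(n,world(t,P)).astype(np.float32).reshape(len(v),40,2)
    return v,cv2.remap(im,m[...,0],m[...,1],1).mean(1)
tp=[*world(q,[-q[3],0,0])[0,:2],q[2]]
def show(l,r): print(l,' '.join(f"{a:.0f}:{b:.0f}" for a,b in zip(*r)))
for n in("top","side"):
    show(n+" pocket y z37",prof(old[n],n,tp,37,1,-44,45,(-25,25)))
    show(n+" pocket x z37",prof(old[n],n,tp,37,0,-50,51,(-20,20)))
t=[533.3,27,.18]
G={n:F[n]["img"][:,:,1].astype(np.float32)-F[n]["img"][:,:,0] for n in F}
show("top blk y",prof(G["top"],"top",t,69,1,-36,-10,(-27,-22)))
show("top blk x",prof(G["top"],"top",t,69,0,-42,-18,(-24,-16)))
for sp in((-28,-18),(18,28)):show("side blk y",prof(G["side"],"side",t,69,1,-36,37,sp))
show("side blk x",prof(G["side"],"side",t,69,0,-42,43,(-22,-14)))
show("side blk x",prof(G["side"],"side",t,69,0,-42,43,(16,22)))
```

```text
top pocket y z37 -44:128 -43:123 -42:116 -41:106 -40:98 -39:94 -38:95 -37:98 -36:105 -35:113 -34:119 -33:123 -32:127 -31:128 -30:129 -29:129 -28:129 -27:129 -26:130 -25:131 -24:131 -23:131 -22:131 -21:132 -20:132 -19:132 -18:132 -17:132 -16:132 -15:132 -14:131 -13:131 -12:131 -11:131 -10:131 -9:131 -8:131 -7:131 -6:131 -5:131 -4:131 -3:132 -2:131 -1:131 0:131 1:131 2:131 3:131 4:131 5:131 6:131 7:131 8:132 9:132 10:132 11:132 12:131 13:131 14:131 15:131 16:131 17:131 18:131 19:131 20:131 21:131 22:131 23:131 24:130 25:127 26:124 27:118 28:113 29:111 30:114 31:118 32:122 33:125 34:124 35:119 36:111 37:102 38:98 39:102 40:110 41:118 42:124 43:128 44:130
top pocket x z37 -50:131 -49:131 -48:129 -47:127 -46:123 -45:118 -44:116 -43:115 -42:118 -41:121 -40:125 -39:128 -38:130 -37:131 -36:131 -35:131 -34:131 -33:131 -32:131 -31:131 -30:131 -29:131 -28:131 -27:131 -26:131 -25:131 -24:131 -23:131 -22:131 -21:131 -20:131 -19:132 -18:132 -17:132 -16:132 -15:132 -14:131 -13:131 -12:131 -11:131 -10:131 -9:131 -8:131 -7:131 -6:131 -5:131 -4:131 -3:131 -2:131 -1:131 0:131 1:131 2:131 3:132 4:132 5:
[... 3369 characters left out ...]
2:2 13:1 14:-1 15:-1 16:0 17:2 18:7 19:12 20:23 21:36 22:43 23:44 24:45 25:45 26:44 27:43 28:43 29:43 30:43 31:43 32:39 33:36 34:32 35:28 36:25 37:24 38:22 39:22 40:23 41:23 42:23
side blk x -42:-2 -41:-2 -40:-2 -39:-2 -38:-3 -37:-3 -36:-2 -35:-2 -34:-2 -33:-2 -32:-1 -31:3 -30:18 -29:32 -28:37 -27:41 -26:43 -25:43 -24:43 -23:43 -22:44 -21:43 -20:42 -19:42 -18:42 -17:42 -16:43 -15:42 -14:35 -13:29 -12:20 -11:11 -10:5 -9:3 -8:1 -7:0 -6:-1 -5:-0 -4:1 -3:1 -2:1 -1:0 0:1 1:1 2:0 3:-0 4:0 5:1 6:1 7:1 8:0 9:-0 10:-1 11:-0 12:0 13:3 14:7 15:13 16:27 17:41 18:42 19:42 20:43 21:43 22:43 23:44 24:44 25:44 26:43 27:43 28:42 29:42 30:42 31:42 32:39 33:36 34:23 35:8 36:-0 37:-1 38:-2 39:1 40:3 41:12 42:21
```

{"method": "send_rows", "body": {
  "moves": [
    [[-0.0025,0,0,0,0,0,-1],[0,0,-0.003,0,0,0,-1],[0,0,-0.002,0,0,0,-1],[0,0,-0.002,0,0,0,-1],[0,0,-0.002,0,0,0,-1],[0,0,-0.002,0,0,0,-1],[0,0,0,0,0,0,-1],[0,0,0,0,0,0,-1]]
  ]
}}

```text
clock: 7.0
eef_pos: [530.4, 27.2, 58.2]
tcp_rot: [-3.142, 0.0, 0.18]
contact_force: [1.1, -0.1, -0.4]
opening: 0.601
grasp_force: 31.7
```

{"method": "send_rows", "body": {
  "moves": [
    [[0,0,-0.001,0,0,0,-1],[0,0,-0.001,0,0,0,-1],[0,0,-0.0008,0,0,0,-1],[0,0,0,0,0,0,-1],[0,0,0,0,0,0,-1]]
  ]
}}

```text
clock: 7.5
eef_pos: [530.4, 27.2, 55.5]
tcp_rot: [3.142, -0.0, 0.18]
contact_force: [0.6, 0.2, -0.8]
opening: 0.602
grasp_force: 31.7
```

Run:
```python
from h import *
s=sense();print(s["eef_pos"],s["contact_force"],s["wrist_torque"])
b=F["side"]["img"]
cv2.imwrite("pics/low.png",cv2.resize(b[250:315,275:350],None,fx=8,fy=8,interpolation=3)[:,:,::-1])
```

```text
[530.37781448  27.16518999  55.49560431] [ 0.15675076  0.51807977 -0.65903852] [ 0.00974614  0.03749289 -0.02968372]
```

View pics/low.png

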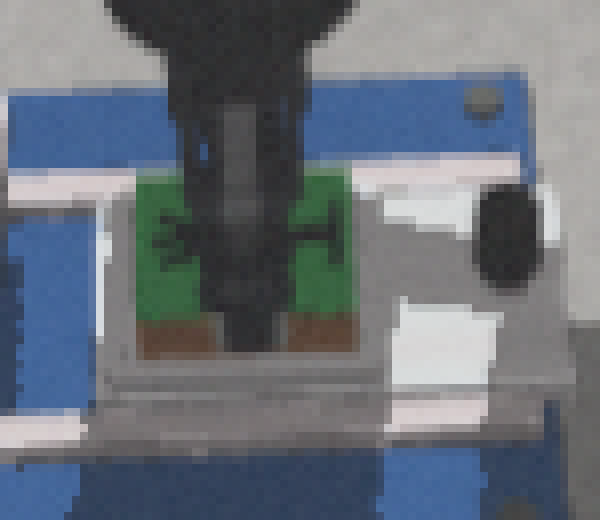

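The side view shows the block seated inside the rim: green face (135–355, 175–320), rim visible on the left, right and near sides, no contact force. Now I'll release.

{"method": "send_rows", "body": {
  "moves": [
    [[0,0,0,0,0,0,0.4],[0,0,0,0,0,0,0.6],[0,0,0,0,0,0,1],[0,0,0,0,0,0,1],[0,0,0,0,0,0,1],[0,0,0.02,0,0,0,1],[0,0,0.03,0,0,0,1],[0,0,0.03,0,0,0,1],[0,0,0,0,0,0,1],[0,0,0,0,0,0,1]]
  ]
}}

```text
clock: 8.6
eef_pos: [530.7, 27.2, 136.0]
tcp_rot: [3.141, -0.002, 0.18]
contact_force: [-0.1, 0.6, -0.6]
opening: 1.0
grasp_force: 0.0
```

{"method": "send_rows", "body": {
  "moves": [
    [[-0.027,-0.005,0,0,0,0,-1],[-0.03,-0.005,0,0,0,0,-1],[-0.03,-0.005,0,0,0,0,-1],[-0.02,-0.005,0,0,0,0,-1],[0,0,-0.02,0,0,0,-1],[0,0,-0.02,0,0,0,-1],[0,0,-0.02,0,0,0,-1],[0,0,-0.013,0,0,0,-1],[0,0,0,0,0,0,-1],[0,0,0,0,0,0,-1]]
  ]
}}

```text
clock: 9.6
eef_pos: [422.7, 7.2, 61.9]
tcp_rot: [-3.141, 0.002, 0.18]
contact_force: [0.5, 0.3, 0.5]
opening: 0.004
grasp_force: 0.0
```

{"method": "send_rows", "body": {
  "moves": [
    [[0.0025,0.0005,0,0,0,0,-1],[0.005,0.0009,0,0,0,0,-1],[0.005,0.0009,0,0,0,0,-1],[0.005,0.0009,0,0,0,0,-1],[0.005,0.0009,0,0,0,0,-1],[0.005,0.0009,0,0,0,0,-1]]
  ]
}}

```text
clock: 10.2
eef_pos: [451.2, 12.3, 62.5]
tcp_rot: [-3.142, 0.0, 0.18]
contact_force: [-1.5, -0.3, 2.0]
opening: -0.001
grasp_force: 0.9
```

{"method": "send_rows", "body": {
  "moves": [
    [[0.005,0.0009,0,0,0,0,-1],[0.005,0.0009,0,0,0,0,-1],[0.005,0.0009,0,0,0,0,-1],[0.005,0.0009,0,0,0,0,-1]]
  ]
}}

```text
clock: 10.6
eef_pos: [471.3, 15.9, 62.5]
tcp_rot: [-3.142, 0.0, 0.18]
contact_force: [-0.8, -0.4, 0.4]
opening: 0.002
grasp_force: 0.9
```

Run:
```python
from h import *
s=sense();print(s["eef_pos"],s["contact_force"],s["wrist_torque"])
b=F["side"]["img"]
cv2.imwrite("pics/push.png",cv2.resize(b[215:335,220:370],None,fx=4.5,fy=4.5,interpolation=3)[:,:,::-1])
```

```text
[472.09790636  15.90835359  62.58093231] [ 0.30791371  0.20910487 -0.11063182] [ 0.02695661 -0.00517189  0.00761549]
```

View pics/push.png

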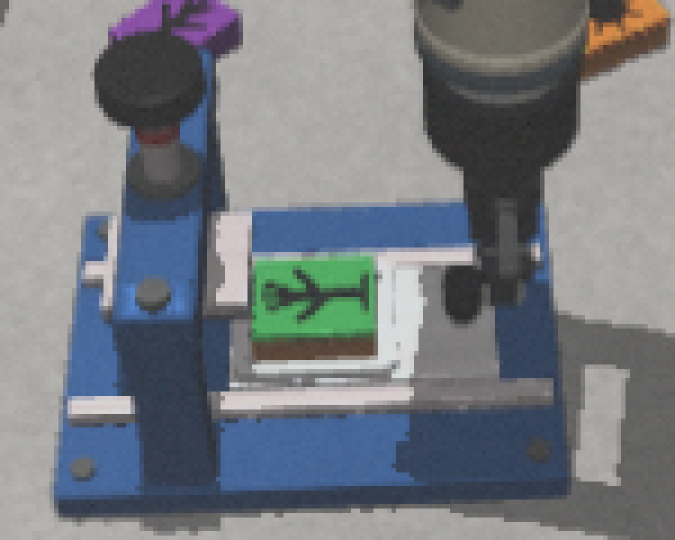

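The bed is sliding with the block flat in its pocket (green face 250–375, 255–345). The fingers are behind the knob at (463,293).

{"method": "send_rows", "body": {
  "moves": [
    [[0.005,0.0009,0,0,0,0,-1],[0.006,0.0011,0,0,0,0,-1],[0.006,0.0011,0,0,0,0,-1],[0.006,0.0011,0,0,0,0,-1],[0.006,0.0011,0,0,0,0,-1],[0.006,0.0011,0,0,0,0,-1],[0.006,0.0011,0,0,0,0,-1],[0.006,0.0011,0,0,0,0,-1],[0.004,0.0007,0,0,0,0,-1]]
  ]
}}

```text
clock: 11.6
eef_pos: [522.6, 25.2, 62.5]
tcp_rot: [-3.142, -0.0, 0.18]
contact_force: [-1.0, -1.1, 0.1]
opening: -0.001
grasp_force: 0.8
```

{"method": "send_rows", "body": {
  "moves": [
    [[0.002,0.0004,0,0,0,0,-1],[0.002,0.0004,0,0,0,0,-1],[0.002,0.0004,0,0,0,0,-1],[0.002,0.0003,0,0,0,0,-1]]
  ]
}}

```text
clock: 12.0
eef_pos: [529.9, 26.6, 62.5]
tcp_rot: [-3.142, 0.0, 0.18]
contact_force: [-1.3, -1.0, 0.7]
opening: -0.001
grasp_force: 0.8
```

{"method": "send_rows", "body": {
  "moves": [
    [[0.002,0.0004,0,0,0,0,-1],[0.002,0.0004,0,0,0,0,-1],[0.002,0.0003,0,0,0,0,-1]]
  ]
}}

```text
clock: 12.3
eef_pos: [536.1, 27.7, 62.5]
tcp_rot: [-3.142, -0.0, 0.18]
contact_force: [-1.5, -0.4, 0.0]
opening: -0.002
grasp_force: 0.8
```

{"method": "send_rows", "body": {
  "moves": [
    [[0.001,0.0002,0,0,0,0,-1],[0.001,0.0002,0,0,0,0,-1]]
  ]
}}

```text
clock: 12.5
eef_pos: [537.5, 28.0, 62.4]
tcp_rot: [-3.142, 0.001, 0.18]
contact_force: [-5.2, -2.7, 4.6]
opening: -0.006
grasp_force: 2.7
```

{"method": "send_rows", "body": {
  "moves": [
    [[0.001,0.0002,0,0,0,0,-1],[0.001,0.0002,0,0,0,0,-1]]
  ]
}}

```text
clock: 12.7
eef_pos: [537.6, 28.1, 62.2]
tcp_rot: [-3.141, 0.005, 0.18]
contact_force: [-11.1, -3.3, 8.7]
opening: 0.003
grasp_force: 5.9
```

{"method": "send_rows", "body": {
  "moves": [
    [[-0.01,-0.0018,0,0,0,0,-1],[-0.015,-0.0027,0,0,0,0,-1],[0,0,0.04,0,0,0,-1],[0,0,0.045,0,0,0,-1],[0,0,0.045,0,0,0,-1],[0,0,0.045,0,0,0,-1],[0,0,0.03,0,0,0,-1],[0.03,0.006,0,0,0,0,-1],[0.03,0.006,0,0,0,0,-1],[0.03,0.006,0,0,0,0,-1]]
  ]
}}

```text
clock: 13.7
eef_pos: [606.2, 42.3, 268.3]
tcp_rot: [-3.142, -0.003, 0.18]
contact_force: [0.4, -0.3, 0.3]
opening: 0.001
grasp_force: 0.0
```

Run:
```python
from h import *
s=sense();print(s["eef_pos"],s["tcp_rot"],s["contact_force"])
a=F["top"]["img"][110:250,190:320];b=F["side"]["img"][210:350,220:350]
c=np.hstack([cv2.resize(x,(390,420),interpolation=3) for x in(a,b)]);cv2.imwrite("pics/home.png",c[:,:,::-1])
```

```text
[607.9898956   42.76515294 267.51640995] [-3.14148101 -0.00339313  0.1802126 ] [ 0.6563468   0.1154561  -0.06365904]
```

View pics/home.png

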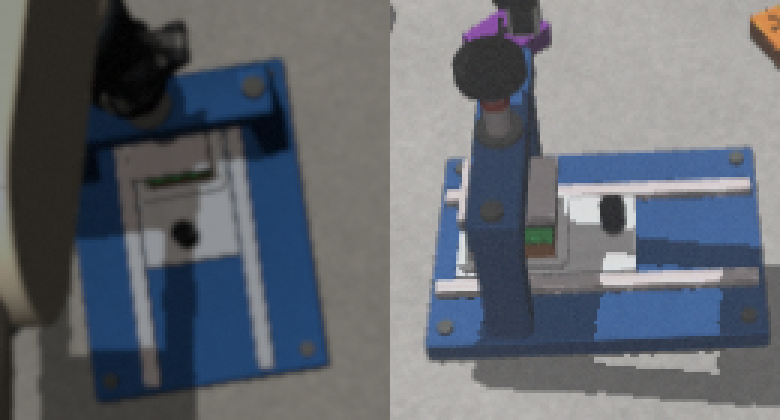

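Both views show the bed home: knob at side (612,213) and a green sliver under the platen at top (180,178). Now I'll press the cap.

{"method": "send_rows", "body": {
  "moves": [
    [[0.015,0.0015,0,0,0,0,-1],[0.01,0.001,0,0,0,0,-1],[0,0,-0.01,0,0,0,-1],[0,0,-0.006,0,0,0,-1],[0,0,-0.004,0,0,0,-1],[0,0,0,0,0,0,-1],[0,0,0,0,0,0,-1]]
  ]
}}

```text
clock: 14.5
eef_pos: [629.6, 44.4, 247.5]
tcp_rot: [-3.142, 0.0, 0.18]
contact_force: [0.2, -0.4, 0.1]
opening: -0.002
grasp_force: 0.0
```

{"method": "send_rows", "body": {
  "moves": [
    [[0,0,-0.001,0,0,0,-1],[0,0,-0.001,0,0,0,-1],[0,0,0,0,0,0,-1]]
  ]
}}

```text
clock: 14.8
eef_pos: [629.8, 44.5, 245.5]
tcp_rot: [-3.142, -0.0, 0.18]
contact_force: [-0.0, -0.1, -0.9]
opening: 0.001
grasp_force: 0.0
```

{"method": "send_rows", "body": {
  "moves": [
    [[0,0,-0.001,0,0,0,-1],[0,0,-0.001,0,0,0,-1],[0,0,0,0,0,0,-1]]
  ]
}}

```text
clock: 15.1
eef_pos: [629.8, 44.5, 243.3]
tcp_rot: [-3.142, 0.0, 0.18]
contact_force: [-0.8, -0.2, 0.0]
opening: -0.001
grasp_force: 0.0
```

{"method": "send_rows", "body": {
  "moves": [
    [[0,0,-0.001,0,0,0,-1],[0,0,-0.001,0,0,0,-1],[0,0,0,0,0,0,-1]]
  ]
}}

```text
clock: 15.4
eef_pos: [630.0, 44.5, 241.7]
tcp_rot: [3.142, -0.0, 0.18]
contact_force: [-1.2, -0.2, 3.1]
opening: -0.002
grasp_force: 1.6
```

{"method": "send_rows", "body": {
  "moves": [
    [[0,0,-0.003,0,0,0,-1],[0,0,-0.003,0,0,0,-1],[0,0,-0.003,0,0,0,-1],[0,0,-0.003,0,0,0,-1],[0,0,-0.003,0,0,0,-1],[0,0,-0.003,0,0,0,-1],[0,0,0,0,0,0,-1],[0,0,0,0,0,0,-1]]
  ]
}}

```text
clock: 16.2
eef_pos: [630.0, 44.5, 223.5]
tcp_rot: [-3.142, -0.0, 0.18]
contact_force: [-0.9, 0.2, 5.6]
opening: 0.001
grasp_force: 2.6
```

{"method": "send_rows", "body": {
  "moves": [
    [[0,0,-0.002,0,0,0,-1],[0,0,-0.002,0,0,0,-1],[0,0,-0.002,0,0,0,-1],[0,0,-0.002,0,0,0,-1],[0,0,-0.001,0,0,0,-1],[0,0,0,0,0,0,-1],[0,0,0,0,0,0,-1]]
  ]
}}

```text
clock: 16.9
eef_pos: [630.1, 44.5, 215.6]
tcp_rot: [3.142, -0.001, 0.18]
contact_force: [-3.7, 1.3, 12.9]
opening: 0.0
grasp_force: 6.5
```

{"method": "send_rows", "body": {
  "moves": [
    [[0,0,-0.001,0,0,0,-1],[0,0,-0.001,0,0,0,-1],[0,0,-0.001,0,0,0,-1],[0,0,-0.0007,0,0,0,-1],[0,0,0,0,0,0,-1],[0,0,0,0,0,0,-1],[0,0,0,0,0,0,-1],[0,0,0,0,0,0,-1]]
  ]
}}

```text
clock: 17.7
eef_pos: [630.0, 44.5, 212.2]
tcp_rot: [3.142, -0.001, 0.18]
contact_force: [-4.0, -0.6, 15.4]
opening: -0.001
grasp_force: 7.5
```

Run:
```python
from fit import *
for _ in range(2):
    s=sense();print(s["eef_pos"],s["tcp_rot"],s["contact_force"])
    grab_frame("top")
q=np.load("q.npy");o=cv2.imread("pics/side0.png")[:,:,::-1];n=F["side"]["img"]
def red(i):
    h=cv2.cvtColor(np.ascontiguousarray(i),cv2.COLOR_RGB2HSV);m=((h[...,0]<8)|(h[...,0]>172))&(h[...,1]>110);m[:215]=0;m[265:]=0;m[:,:235]=0;m[:,275:]=0
    p=np.argwhere(m);return len(p),p.mean(0) if len(p) else None,p.min(0) if len(p) else None,p.max(0) if len(p) else None
print("red",red(o),red(n))
# cap motion: darkest region rows along axis column
for z in(225,195,189,181,155):print(z,proj("side",world(q,[0,0,z])))
for nm,i in(("old",o),("new",n)):
    print(nm,[tuple(int(v) for v in i[r,254:260].mean(0)) for r in range(228,264)])
print("knob home pred",proj("side",world(q,[-78,0,65])),"d=5",proj("side",world(q,[-83,0,65])))
k=cv2.cvtColor(n,cv2.COLOR_RGB2GRAY)[265:292,280:310];p=np.argwhere(k<50);print("knob dark px",len(p),p.mean(0)+[265,280],p.min(0)+[265,280],p.max(0)+[265,280])
k=cv2.cvtColor(np.ascontiguousarray(o),cv2.COLOR_RGB2GRAY)[265:295,320:350];p=np.argwhere(k<50);print("old knob",p.mean(0)+[265,320],proj("side",world(q,[-78-q[3],0,65])))
```

```text
[630.05768467  44.47100116 212.24429521] [ 3.14148052e+00 -8.86325917e-04  1.79816713e-01] [-4.42842275 -1.0752186  15.07006295]
[630.07082699  44.48195457 212.24619438] [ 3.14150783e+00 -8.70217106e-04  1.79816796e-01] [-5.20689418 -0.5175487  14.71318208]
red (0, None, None, None) (0, None, None, None)
225 [[253.11645615 227.98012598]]
195 [[254.66112782 238.03950508]]
189 [[254.96347375 240.00500053]]
181 [[255.36326539 242.60223147]]
155 [[256.63681089 250.86258757]]
old [(60, 59, 61), (60, 60, 59), (60, 59, 60), (60, 59, 59), (61, 61, 62), (60, 60, 61), (60, 59, 61), (62, 62, 62), (64, 63, 64), (61, 61, 61), (53, 52, 53), (52, 52, 53), (51, 51, 51), (52, 53, 53), (56, 53, 56), (70, 59, 61), (81, 59, 61), (84, 59, 59), (84, 63, 64), (89, 79, 80), (93, 90, 91), (94, 91, 91), (94, 90, 91), (95, 91, 93), (95, 92, 93), (95, 91, 92), (92, 90, 90), (80, 79, 80), (73, 73, 74), (69, 69, 69), (64, 65, 66), (62, 68, 81), (58, 70, 92), (58, 71, 95), (58, 72, 96), (58, 74, 101)]
new [(50, 51, 51), (52, 52, 53), (51, 51, 52), (52, 53, 53), (56, 56, 56), (58, 59, 59), (61, 61, 63), (62, 62, 63), (59, 59, 61), (57, 57, 59), (58, 59, 60), (57, 58, 59), (63, 63, 63), (62, 61, 62), (51, 50, 52), (52, 52, 54), (50, 50, 51), (51, 51, 52), (51, 51, 52), (52, 52, 52), (51, 49, 51), (49, 49, 50), (50, 49, 50), (49, 49, 50), (52, 50, 51), (73, 58, 60), (83, 59, 58), (77, 62, 62), (72, 70, 71), (70, 70, 70), (63, 64, 66), (59, 66, 79), (56, 68, 91), (56, 69, 95), (56, 71, 95), (57, 70, 95)]
knob home pred [[294.14411303 275.9940986 ]] d=5 [[296.28334256 275.89779049]]
knob dark px 36 [281.69444444 293.08333333] [277 290] [286 297]
old knob [nan nan] [[338.27292048 273.96419167]]<stdin>:16: RuntimeWarning: Mean of empty slice.
  ret = um.true_divide(
```

The force is 15 N, the TCP is at 212.2 mm (tip at about 195 mm), and the band has moved down about 10 px, or 30 mm, to the collar. The bed is still home, so I'm handing in.

```bash
python3 -c "from rig import *; print(sign_off())"
```

```text
the job is handed in; nothing more can be done
None
```

I laid the tree block face up in the bed's pocket, pushed the bed home to its stop, and handed the job in with the ram held about 30 mm down at about 15 N; no verdict came back.

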